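# Pack the cleaned finds in their foam trays

## Robot

A 7-joint arm with a two-finger parallel gripper is mounted at the origin on the work surface. World frame = base frame: x ahead of the robot, y to its left, z up, the work surface at z = 0. Lengths are in m, angles in rad, forces in N, time in s.
With the tool pointing down it reaches from about 0.425 to 0.875 m from the base axis. Payload 4.7 kg.
Tool frame: the origin (TCP) lies on the centre line of the jaws, within the pads' length; the fingertips stand 8 mm ahead of it and the grasp point (between the pads) lies 11 mm behind it; z points along the fingers, y is the line along which they close (so a half turn about z gives the same grasp; the last joint's range is limited). The gripper opens to 85 mm and grips with 20 to 120 N. Pads are 22 mm wide; open, the fingers measure 114 mm over their backs; the gripper's body (76 mm by 85 mm) begins 54 mm behind the grasp point. The pads swing forward as they close: fully open they stand 13 mm farther back than shut.
Start: joints at [1.206, 0.321, -0.07, 1.45, 0.023, 1.371, -0.057], TCP at [0.24, -0.604, 0.239] pointing down, gripper open.
Joint ranges: [-2.86, 2.86], [-0.3, 2.09], [-1.38, 1.24], [0.06, 2.45], [-1.56, 4.7], [0.09, 2.05], [-2.69, 2.69]. Speed limits (rad/s): [2.57, 2.57, 3.14, 3.14, 3.14, 3.14, 3.14].

## Interface

Orientations are given as a unit quaternion [x, y, z, w].
In Python, from rig import arm gives the robot as it stands.
- The arm moves only by the shell command python3 -m jog 'ROWS' [FORCE]. ROWS is text: rows parted by semicolons, each of 5 numbers parted by spaces: the shift along the world's x, y, z in mm, then the turn about the world's z in rad, then the opening, from 0 (shut) to 1 (fully open). A call has 1 to 12 rows; each row is the pose to reach, as a shift and turn from the pose commanded when the call began; what a row does not reach only later rows make up. A row lasts 1/8 s, in which the tool goes at most 62.5 mm and 10.7 degrees, less where a joint would pass 70% of its speed; a pose out of reach is approached as far as the arm can. A call with a gripper value outside its range is refused whole. The fingers move at their own pace and stop on an object; FORCE is the grip in N (left out, the last holds). Time passes only in rows, so rows that repeat a pose let the fingers close. It gives the time, the measured TCP pose, the force, the opening and the grip force at its end, in the units of the state.
- arm.state(): the state, without advancing time (a new reading comes with each control period).
- arm.camera(name): name is "side" or "top"; returns the picture (384x512x3 uint8, blue, green, red); there is no depth.
- arm.camera_params(name): a dict with "camera_matrix" (3x3 intrinsics, pixels), "k1" (the pictures are not rectified: a ray, as slopes to the right and down, at radius r is drawn at 1 + k1 r^2 times it, then the intrinsics apply), "R" (3x3) and "t" (3): a world point X has camera coordinates R X + t. Camera axes: x right, y down, z forward; pixel columns grow to the right and rows downward; lengths in m; the calibration is good to about 2 mm. A picture is of the moment at which its call begins. camera_params takes no time and is no camera call.
- arm.close_job(): hands the job in; it is judged then, once.
The state is a dict: "clock": time; "joint_pos": joint angles; "joint_vel": joint speeds; "tau": joint torques, N m; "position": TCP position; "tcp_rot": TCP orientation; "ft_force": force on the tool from outside, world axes, zero at the start; "wrist_torque": the same for the moment, N m; "finger_gap": opening from 0.0 (shut) to 1.0 (fully open); "grip_force": force on a finger pad.
Only numpy, scipy, OpenCV 4.12 (cv2) and the standard library are available. Lean on these libraries where they do the work, as an engineer would, in place of code of your own. Each camera call takes 0.05 s, during which the arm holds its last target. There are 200 camera calls.

## Task

Pack the four cleaned finds from the white board into the clear storage box: the red clay whorl, the dark green stone adze, the square blue-green bronze seal and the pale-green covered box, each down flat in the middle of the foam cut-out made for it, the adze and the seal lined up with theirs. Set them down gently, never let one drop, and leave the soil-crusted whorl and adze where they lie.

Things in the scene. Friction and masses are not known exactly. Their poses are not given: they have to be found in the camera images.
- whorl_mid (a point): Cleaned spindle whorl: brick-red clay disc, 40 mm across, 28 mm tall, a pale ring and small dark hole on top; side upright from 7 to 21 mm up, sloping in above and below. 60 g, loose, flat on the white board (3 mm thick, fixed, left or right of the storage box), where six finds and an amber jar (36 mm across, 50 tall, not needed) lie mixed, about 100 mm apart. Point: its middle, half-way up; z up.
- adze_mid (a point): Cleaned stone adze: polished dark green, small white patch; lies flat on the white board (3 mm thick). 80 mm long (its y), 22 thick. Blade (y -14 to +40 mm) 34 mm wide, sides upright, the last 14 mm sloping to the edge at +y; tang (-y) 22 mm wide. 160 g, loose, balances 3 mm from the middle to +y. Point: its middle, half-way up; z up. x across it.
- seal_mid (a point): Bronze seal, blue-green: square base 40 x 40 mm, 16 mm high; a step 32 x 32 up to 21 mm; on it an upright lug, 24 mm (its x) by 16 mm (its y), up to 40 mm, the full height. 220 g, loose, stands on its base on the white board (3 mm thick). Point: its middle, half-way up; z up. x and y along the sides of its base.
- casket_mid (a point): Covered ceramic box: round, pale-green glaze, lid stuck on (one piece), 56 mm across, sides upright from 3 to 31 mm above its underside, domed lid and small knob up to 46 mm, the full height. 130 g, loose, stands on the white board (3 mm thick). Point: its middle, half-way up; z up.
- whorl_recess (a point): Recess in a fixed tray, 110 (x) by 130 (y) mm, one of four set 2 x 2 in the clear storage box (238 x 278 mm, walls 40 mm high, fixed). Black foam, 7 mm deep over a white floor that shows in the cut-out; foam top 16 mm above the table. This one: small, round, 58 mm, for the whorl. Point: centre of the recess floor, 9 mm above the table; z up, x and y along the tray's edges.
- adze_recess (a point): Recess in a fixed tray, 110 (x) by 130 (y) mm, one of four set 2 x 2 in the clear storage box (238 x 278 mm, walls 40 mm high, fixed). Black foam, 7 mm deep over a white floor that shows in the cut-out; foam top 16 mm above the table. This one: oblong, 54 (x) by 98 (y) mm, for the adze either way. Point: centre of the recess floor, 9 mm above the table; z up, x and y along the tray's edges.
- seal_recess (a point): Recess in a fixed tray, 110 (x) by 130 (y) mm, one of four set 2 x 2 in the clear storage box (238 x 278 mm, walls 40 mm high, fixed). Black foam, 7 mm deep over a white floor that shows in the cut-out; foam top 16 mm above the table. This one: square, 58 x 58 mm, for the seal. Point: centre of the recess floor, 9 mm above the table; z up, x and y along the tray's edges.
- casket_recess (a point): Recess in a fixed tray, 110 (x) by 130 (y) mm, one of four set 2 x 2 in the clear storage box (238 x 278 mm, walls 40 mm high, fixed). Black foam, 7 mm deep over a white floor that shows in the cut-out; foam top 16 mm above the table. This one: large, round, 74 mm, for the covered box. Point: centre of the recess floor, 9 mm above the table; z up, x and y along the tray's edges.
- soil_whorl_mid (a point): Not to be packed: a whorl formed and sized like the clean one (40 mm across, 28 mm tall) but crusted all over with lumpy brown soil; loose on the white board, stays there. Point: its middle, half-way up; z up.
- soil_adze_mid (a point): Not to be packed: an adze formed and sized like the clean one (80 x 34 x 22 mm, long in its y) but crusted all over with lumpy brown soil; loose on the white board, stays there. Point: its middle, half-way up; z up.
Things that resemble listed ones, but are neither listed nor needed, are in the scene too. There is more than one size of the part that bears whorl_mid; the job needs the smaller. Leave any purple look-alike of the part that bears seal_mid alone.

How it is judged:
At the end, for the whole second after the job is handed in: All four clean finds at rest in their own recess: within 15 mm of its centre, on its floor (4 mm), upright (0.12 rad); the adze's length and the seal's sides along the recess's within 0.3 rad; the soil-crusted whorl and adze within 15 mm of their start (horizontal distance between whorl_mid and whorl_recess below 0.015 m and z of whorl_mid in the frame of whorl_recess between 0.01 and 0.018 m and angle between each of whorl_mid, adze_mid, seal_mid, casket_mid's own z axis and vertical below 0.12 rad and linear speed of each of whorl, adze, seal, casket below 0.02 m/s and horizontal distance between adze_mid and adze_recess below 0.015 m and z of adze_mid in the frame of adze_recess between 0.007 and 0.015 m and angle between the y axis of adze_mid and the y axis of adze_recess, either way round below 0.3 rad and horizontal distance between seal_mid and seal_recess below 0.015 m and z of seal_mid in the frame of seal_recess between 0.016 and 0.024 m and (angle between the y axis of seal_mid and the y axis of seal_recess, either way round below 0.3 rad or angle between the y axis of seal_mid and the x axis of seal_recess, either way round below 0.3 rad) and horizontal distance between casket_mid and casket_recess below 0.015 m and z of casket_mid in the frame of casket_recess between 0.019 and 0.027 m and distance of each of soil_whorl_mid, soil_adze_mid from where it was at the start of the episode below 0.015 m); the robot touches nothing.
It fails at once if a cleaned find is dropped (falls out of the fingers at more than 0.7 m/s, as after a fall of 25 mm) ((linear speed of whorl above 0.7 m/s and contact force between whorl and the fingers below 0.05 N) or (linear speed of adze above 0.7 m/s and contact force between adze and the fingers below 0.05 N) or (linear speed of seal above 0.7 m/s and contact force between seal and the fingers below 0.05 N) or (linear speed of casket above 0.7 m/s and contact force between casket and the fingers below 0.05 N)).
It fails at once if a soil-crusted find is moved by more than 15 mm (distance of any of soil_whorl_mid, soil_adze_mid from where it was at the start of the episode above 0.015 m).
It also fails if it takes over 112 s, if anything falls off the work surface, if the arm or the gripper's body presses on something with over 40 N, if the wrist force passes 120 N, or if a joint passes its speed limit or range.

## Working session

There is one attempt and no reset: what is moved stays moved. The work goes in short steps, Python scripts to look and compute and a shell command to move; the robot and the scene stay as the last step left them, time stands still between calls to the robot, and variables do not carry over. Pictures are saved under pics/ and viewed, at most 15 in all, crops included, and the job is handed in when it is done.

```bash
ls; mkdir -p pics
python3 - <<'E'
from rig import arm
import cv2,numpy as np
for n in("top","side"):
    im=arm.camera(n); cv2.imwrite(f"pics/{n}0.png",im)
    p=arm.camera_params(n); R=np.array(p["R"]);t=np.array(p["t"]);print(n,p["camera_matrix"],p["k1"],-R.T@t,R[2])
s=arm.state();print({k:np.round(v,3) for k,v in s.items()})
E
```

```text
pics
top [[361.22355199   0.         258.87305244]
 [  0.         361.22355199 191.64509636]
 [  0.           0.           1.        ]] -0.022429544924797512 [ 0.43872027 -0.02145979  1.01070626] [ 0.11817182 -0.04033981 -0.99217343]
side [[348.1459499    0.         253.82617528]
 [  0.         348.1459499  183.76532887]
 [  0.           0.           1.        ]] 0.028357638730151794 [ 0.40987378 -0.66830256  0.85799704] [ 0.10843169  0.61148046 -0.78379475]
{'clock': np.float64(0.1), 'joint_pos': array([ 1.206,  0.322, -0.07 ,  1.452,  0.023,  1.371, -0.057]), 'joint_vel': array([ 0.001, -0.003, -0.002, -0.002,  0.002,  0.001, -0.001]), 'tau': array([ 0.0000e+00, -4.9488e+01, -3.8400e-01, -3.1521e+01,  1.3000e-02,
        7.0000e-03,  0.0000e+00]), 'position': array([ 0.24 , -0.603,  0.238]), 'tcp_rot': array([ 0.982,  0.188, -0.   , -0.001]), 'ft_force': array([ 0.007, -0.193,  0.559]), 'wrist_torque': array([-0.06 , -0.019, -0.051]), 'grip_force': np.float64(0.0), 'finger_gap': np.float64(1.008)}
```

View pics/top0.png

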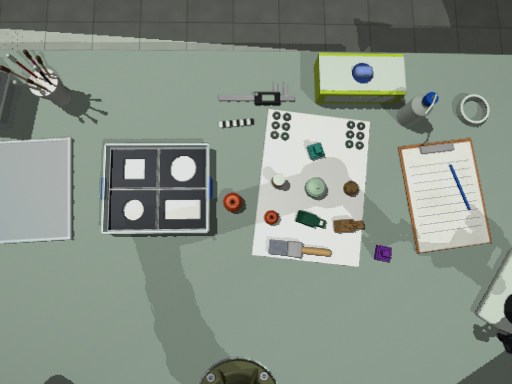

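View pics/side0.png

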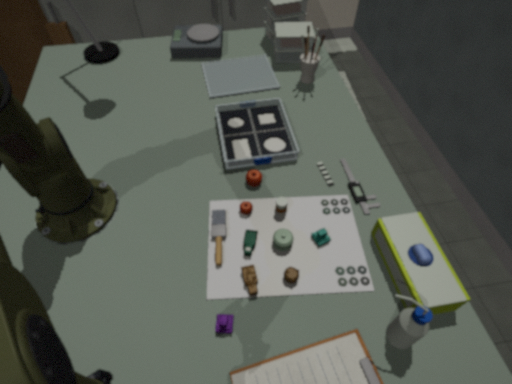

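The top view has the box at (157,188), with recesses for the seal at (135,169), casket at (183,168), whorl at (134,210) and adze at (182,210). On the board: whorl (271,217), adze (311,219), seal (316,151), casket (316,187), soil whorl (351,188) and soil adze (348,226). The large whorl at (233,202) and the purple seal at (383,253) stay put. I'll zoom in next.

```bash
cat > h.py <<'E'
import numpy as np,cv2
from scipy.optimize import brentq
from rig import arm
P={n:arm.camera_params(n) for n in("top","side")}
def ray(n,u,v):
    p=P[n];K=np.array(p["camera_matrix"]);k=p["k1"]
    q=np.linalg.solve(K,[u,v,1])[:2];s=q.copy()
    for _ in range(20): s=q/(1+k*(s@s))
    R=np.array(p["R"]);return -R.T@np.array(p["t"]),R.T@np.array([*s,1])
def plane(n,u,v,z):
    c,d=ray(n,u,v);return (c+d*(z-c[2])/d[2])
def rays2(a,b):
    M=[];y=[]
    for c,d in(a,b):
        d=d/np.linalg.norm(d);A=np.eye(3)-np.outer(d,d);M.append(A);y.append(A@c)
    return np.linalg.lstsq(np.vstack(M),np.hstack(y),rcond=None)[0]
def proj(n,X):
    p=P[n];c=np.array(p["R"])@X+np.array(p["t"]);s=c[:2]/c[2];s=s*(1+p["k1"]*(s@s));K=np.array(p["camera_matrix"]);return (K@[*s,1])[:2]
E
python3 - <<'E'
import cv2
im=cv2.imread("pics/top0.png");a=cv2.resize(im[135:265,245:400],None,fx=5,fy=4.6,interpolation=cv2.INTER_CUBIC);a=cv2.resize(im[140:260,245:400],None,fx=5,fy=5,interpolation=cv2.INTER_CUBIC)
cv2.imwrite("pics/topc.png",a)
im=cv2.imread("pics/side0.png");cv2.imwrite("pics/sidec.png",cv2.resize(im[190:310,205:345],None,fx=5,fy=5,interpolation=cv2.INTER_CUBIC))
E
```

```text
(no output)
```

View pics/topc.png

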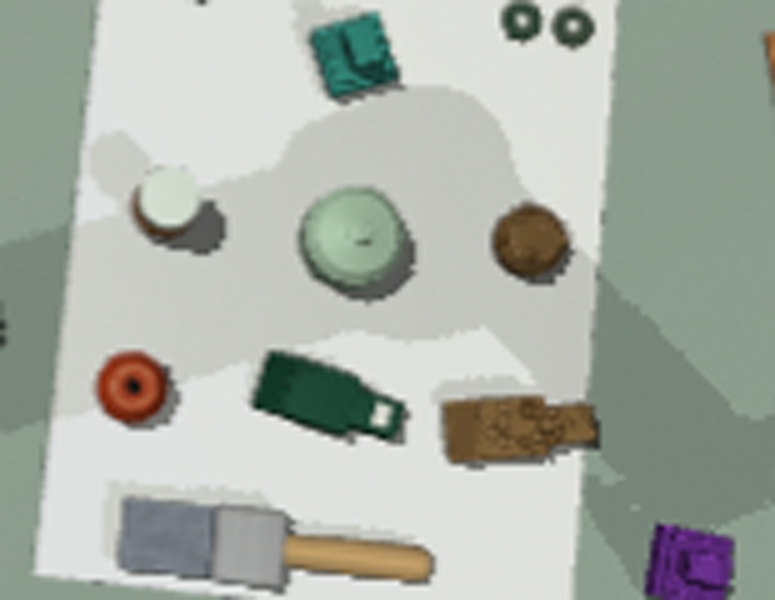

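View pics/sidec.png

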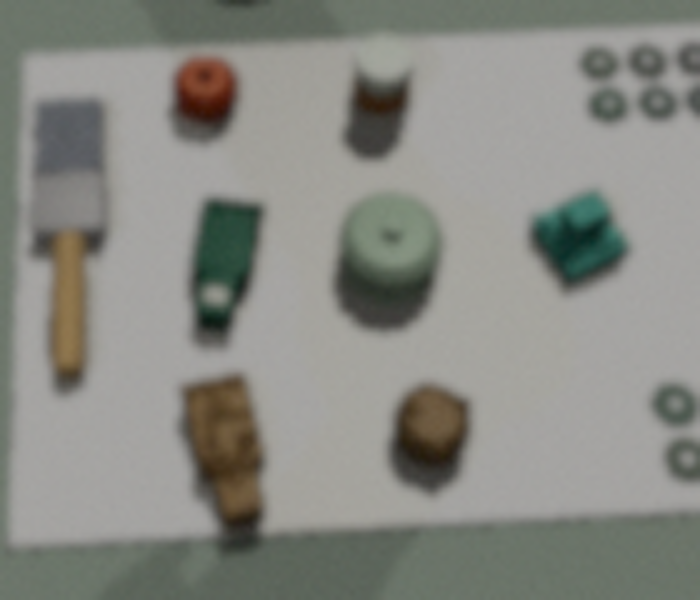

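The crops show the clean whorl (hole at about (271,217) top), the adze with its blade towards +y and its white tang patch at (321,222), the seal lug at about (318,150), and the casket at (316,187). Next I'll measure with masks in both views.

```bash
cat > m.py <<'E'
from h import *
R={"whorl":((0,12,140,90),(178,180),.017,(262,205,282,230),(235,198,258,220)),
"adze":((65,88,120,8),(0,80),.014,(295,205,330,235),(238,225,262,262)),
"seal":((78,95,120,50),(0,255),.015,(300,138,332,165),(308,225,335,252)),
"casket":((50,75,35,60),(0,255),.024,(300,172,334,204),(270,225,298,255))}
def blob(im,o,box):
    (h0,h1,s,v),_,z,*_b=R[o];x0,y0,x1,y1=box
    hsv=cv2.cvtColor(cv2.GaussianBlur(im,(3,3),0),cv2.COLOR_BGR2HSV)
    m=cv2.inRange(hsv,(h0,s,v),(h1,255,255))
    if o=="whorl": m|=cv2.inRange(hsv,(174,s,v),(180,255,255))
    k=np.zeros_like(m);k[y0:y1,x0:x1]=m[y0:y1,x0:x1]
    k=cv2.morphologyEx(k,cv2.MORPH_CLOSE,np.ones((3,3)))
    c=max(cv2.findContours(k,cv2.RETR_EXTERNAL,cv2.CHAIN_APPROX_NONE)[0],key=cv2.contourArea)
    return c,k
def centroid(c):
    M=cv2.moments(c);return M["m10"]/M["m00"],M["m01"]/M["m00"]
E
python3 - <<'E'
from m import *
np.set_printoptions(precision=4,suppress=True)
T=cv2.imread("pics/top0.png");S=cv2.imread("pics/side0.png")
for o in R:
    z=R[o][2];c={}
    for n,im,b in(("top",T,R[o][3]),("side",S,R[o][4])):
        ct,k=blob(im,o,b);c[n]=centroid(ct);w=np.array([plane(n,*p[0],z)[:2]*1000 for p in ct],np.float32)
        r=cv2.minAreaRect(w);print(o,n,np.array(c[n]),cv2.contourArea(ct),plane(n,*c[n],z),"rect c",np.array(r[0]),"size",np.array(r[1]),"ang",r[2])
    print("  tri",rays2(ray("top",*c["top"]),ray("side",*c["side"])))
# recesses
g=cv2.cvtColor(T,cv2.COLOR_BGR2GRAY)
m=np.zeros_like(g);m[148:230,106:206]=(g[148:230,106:206]>140)*255
for ct in cv2.findContours(m,cv2.RETR_EXTERNAL,cv2.CHAIN_APPROX_NONE)[0]:
    if 150<cv2.contourArea(ct)<900:
        w=np.array([plane("top",*p[0],.0125)[:2]*1000 for p in ct],np.float32);r=cv2.minAreaRect(w)
        c=centroid(ct);print("rec",np.array(c),cv2.contourArea(ct),plane("top",*c,.0125),np.array(r[0]),np.array(r[1]),r[2])
g=cv2.cvtColor(S,cv2.COLOR_BGR2GRAY)
m=np.zeros_like(g);m[105:165,218:295]=(g[105:165,218:295]>125)*255
for ct in cv2.findContours(m,cv2.RETR_EXTERNAL,cv2.CHAIN_APPROX_NONE)[0]:
    if 60<cv2.contourArea(ct)<900:
        c=centroid(ct);print("recside",np.array(c),cv2.contourArea(ct),plane("side",*c,.0125))
E
```

```text
whorl top [270.9456 217.0544] 116.5 [ 0.4864 -0.0944  0.017 ] rect c [486.5886 -94.5272] size [33.1697 33.0165] ang 89.43354797363281
whorl side [245.6512 206.1202] 43.0 [ 0.4878 -0.0902  0.017 ] rect c [487.4794 -89.6563] size [21.3696 26.4609] ang 79.69773864746094
  tri [ 0.4867 -0.094   0.0225]
adze top [307.5417 218.7731] 180.0 [ 0.4808 -0.1962  0.014 ] rect c [ 480.3727 -197.0048] size [58.9257 28.1752] ang 71.06096649169922Traceback (most recent call last):
  File "<stdin>", line 7, in <module>
  File "m.py", line 16, in centroid
    M=cv2.moments(c);return M["m10"]/M["m00"],M["m01"]/M["m00"]
                            ~~~~~~~~^~~~~~~~~
ZeroDivisionError: float division by zero
```

```bash
sed -i 's/(65,88,120,8)/(60,92,75,8)/; s/(78,95,120,50)/(75,98,90,40)/; s/(0,12,140,90)/(0,12,120,60)/' m.py
cat > meas.py <<'E'
from m import *
np.set_printoptions(precision=4,suppress=True)
T=cv2.imread("pics/top0.png");S=cv2.imread("pics/side0.png")
for o in R:
    z=R[o][2];c={}
    for n,im,b in(("top",T,R[o][3]),("side",S,R[o][4])):
        ct,k=blob(im,o,b)
        if cv2.contourArea(ct)<20: print(o,n,"small",cv2.cvtColor(im,cv2.COLOR_BGR2HSV)[235:262:4,250]);continue
        c[n]=centroid(ct);w=np.array([plane(n,*p[0],z)[:2]*1000 for p in ct],np.float32)
        r=cv2.minAreaRect(w);print(o,n,np.array(c[n]),cv2.contourArea(ct),plane(n,*c[n],z),"rect c",np.array(r[0]),"size",np.array(r[1]),"ang",r[2])
    if len(c)==2:print("  tri",rays2(ray("top",*c["top"]),ray("side",*c["side"])))
g=cv2.cvtColor(T,cv2.COLOR_BGR2GRAY)
m=np.zeros_like(g);m[148:230,106:206]=(g[148:230,106:206]>140)*255
for ct in cv2.findContours(m,cv2.RETR_EXTERNAL,cv2.CHAIN_APPROX_NONE)[0]:
    if 150<cv2.contourArea(ct)<900:
        w=np.array([plane("top",*p[0],.0125)[:2]*1000 for p in ct],np.float32);r=cv2.minAreaRect(w)
        c=centroid(ct);print("rec",np.array(c),cv2.contourArea(ct),plane("top",*c,.0125),np.array(r[0]),np.array(r[1]),r[2])
g=cv2.cvtColor(S,cv2.COLOR_BGR2GRAY)
m=np.zeros_like(g);m[105:165,218:295]=(g[105:165,218:295]>125)*255
for ct in cv2.findContours(m,cv2.RETR_EXTERNAL,cv2.CHAIN_APPROX_NONE)[0]:
    if 60<cv2.contourArea(ct)<900:
        c=centroid(ct);print("recside",np.array(c),cv2.contourArea(ct),plane("side",*c,.0125))
E
python3 meas.py
```

```text
whorl top [270.976 217.044] 125.0 [ 0.4864 -0.0944  0.017 ] rect c [486.5842 -94.5326] size [33.146  33.0597] ang 89.25601196289062
whorl side [245.4724 207.5254] 75.5 [ 0.4865 -0.095   0.017 ] rect c [487.8098 -96.6171] size [35.3883 29.2618] ang 81.10553741455078
  tri [ 0.4865 -0.0945  0.0162]
adze top [307.521  218.7017] 214.0 [ 0.481  -0.1961  0.014 ] rect c [ 480.6886 -197.4589] size [63.1852 30.8226] ang 71.05048370361328
adze side [249.7315 238.6435] 108.0 [ 0.4815 -0.1972  0.014 ] rect c [ 481.2235 -197.7576] size [47.8508 24.4568] ang 72.28897094726562
  tri [ 0.4813 -0.1964  0.0126]
seal top [315.3548 150.7095] 155.5 [ 0.6732 -0.2236  0.015 ] rect c [ 673.095  -223.4204] size [38.6643 38.3348] ang 16.045318603515625
seal side [320.5    237.1418] 141.0 [ 0.6736 -0.2277  0.015 ] rect c [ 674.3596 -227.6008] size [39.403 36.194] ang 18.176124572753906
  tri [ 0.675  -0.2248  0.0094]
casket top [315.1138 187.4027] 247.5 [ 0.5671 -0.2179  0.024 ] rect c [ 567.4993 -217.4135] size [48.375  51.9233] ang 25.843820571899414
casket side [281.8462 243.4815] 58.5 [ 0.563  -0.2327  0.024 ] rect c [ 562.6672 -228.3892] size [27.0502 43.7771] ang 53.246307373046875
  tri [ 0.5683 -0.2219  0.0034]
rec [182.0136 209.0071] 611.5 [0.5109 0.1499 0.0125] [510.9371 150.0315] [93.9114 49.6316] 89.59612274169922
rec [133.3606 209.4058] 287.5 [0.5108 0.2825 0.0125] [510.6587 282.1656] [52.5063 51.6701] 1.4842028617858887
rec [134.5 168.5] 360.0 [0.6245 0.2828 0.0125] [624.5813 282.8676] [55.0625 52.4947] 1.5445573329925537
rec [182.907 168.111] 471.5 [0.625  0.1491 0.0125] [625.441  148.8054] [66.7526 67.9226] 89.81114959716797
recside [241.4623 149.177 ] 249.5 [0.5122 0.1448 0.0125]
recside [274.2525 144.1743] 185.5 [0.6257 0.148  0.0125]
recside [235.5139 121.9722] 72.0 [0.5123 0.2826 0.0125]
recside [266.2142 118.2625] 103.5 [0.625  0.2823 0.0125]
```

Measured positions in mm:

| Item | Find (x, y) | Recess (x, y) |
|---|---|---|
| Casket | (567, -219) | (625, 149) |
| Seal | (673, -225), base at 17° | (625, 283) |
| Whorl | (486, -94) | (511, 283) |
| Adze | (478, -204), axis at 71° | (511, 149) |

The box is turned by about 0.02 rad. The casket goes first.

```bash
python3 -m jog '327 385 -60 0 0.9;327 385 -100 0 0.9;327 385 -100 0 0.9;327 385 -120 0 0.9;327 385 -120 0 0.9;327 385 -120 0 0.9;327 385 -120 0 0.9;327 385 -120 0 0.9;327 385 -120 0 0.9;327 385 -120 0 0.9;327 385 -120 0 0.9' 40
python3 - <<'E'
from rig import arm
import cv2,numpy as np
a=arm.camera("side");b=arm.camera("top")
cv2.imwrite("pics/s1.png",np.hstack([cv2.resize(a[150:320,190:350],(400,425)),cv2.resize(b[110:280,240:400],(400,425))]))
E
```

```text
clock: 1.48
position: [0.5662, -0.2215, 0.1195]
tcp_rot: [0.982, 0.187, -0.001, 0.001]
ft_force: [-0.6, -0.3, 0.4]
finger_gap: 0.896
grip_force: 0.0
```

View pics/s1.png

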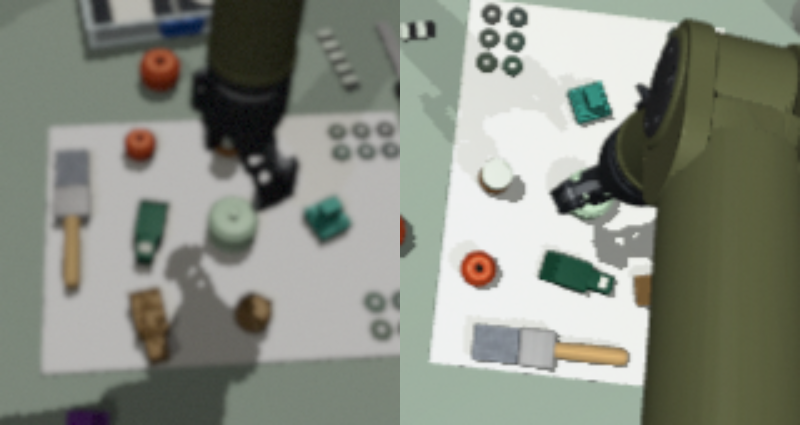

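The gripper is over the casket and the finds are undisturbed. One finger shows in the side view at about (275,185) of the crop. Now I'll descend.

```bash
python3 -m jog '0 1 -40 0 0.9;0 1 -70 0 0.9;0 1 -85 0 0.9;0 1 -95 0 0.9;0 1 -103 0 0.9;0 1 -103 0 0.9;0 1 -103 0 0.4;0 1 -103 0 0.4;0 1 -103 0 0.4;0 1 -103 0 0.4;0 1 -103 0 0.4;0 1 -103 0 0.4' 40
```

```text
clock: 3.08
position: [0.5684, -0.2183, 0.0176]
tcp_rot: [0.982, 0.188, 0.001, 0.001]
ft_force: [0.6, 0.5, 5.0]
finger_gap: 0.638
grip_force: 42.8
```

```bash
python3 -m jog '0 0 10 0 0.4;0 0 40 0 0.4;0 0 80 0 0.4;0 0 110 0 0.4;0 0 110 0 0.4'
python3 - <<'E'
from rig import arm
import cv2,numpy as np
a=arm.camera("side")
cv2.imwrite("pics/s2.png",cv2.resize(a[150:270,210:350],None,fx=4,fy=4,interpolation=2))
E
```

```text
clock: 3.7
position: [0.569, -0.2184, 0.1293]
tcp_rot: [0.982, 0.188, 0.002, 0.002]
ft_force: [-0.1, 0.9, -1.9]
finger_gap: 0.635
grip_force: 42.6
```

View pics/s2.png

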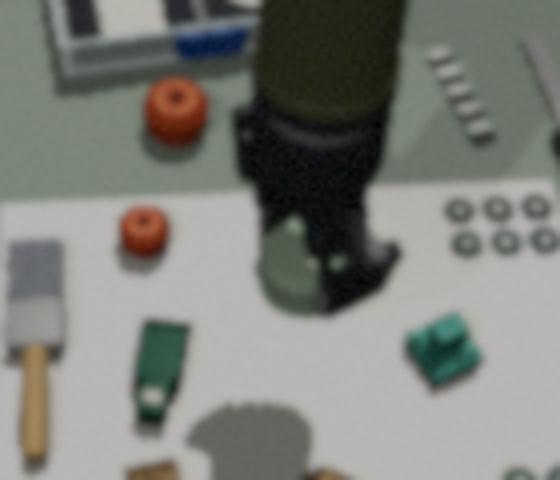

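The casket is held and upright at crop (300,270). Carrying it to its recess.

```bash
python3 -m jog '57 367 0 0 0.4;57 367 0 0 0.4;57 367 0 0 0.4;57 367 0 0 0.4;57 367 0 0 0.4;57 367 0 0 0.4;57 367 0 0 0.4;57 367 -20 0 0.4;57 367 -50 0 0.4;57 367 -50 0 0.4;57 367 -50 0 0.4'
python3 - <<'E'
from rig import arm
import cv2,numpy as np
print(arm.state()["position"])
a=arm.camera("side");b=arm.camera("top")
cv2.imwrite("pics/s3.png",np.hstack([cv2.resize(a[80:180,190:310],(400,333),interpolation=2),cv2.resize(b[135:235,95:215],(400,333),interpolation=2)]))
E
```

```text
clock: 5.12
position: [0.6244, 0.1476, 0.076]
tcp_rot: [0.982, 0.187, -0.0, 0.0]
ft_force: [0.4, 0.5, -1.0]
finger_gap: 0.639
grip_force: 42.7
[0.62442657 0.14757852 0.07603939]
```

View pics/s3.png

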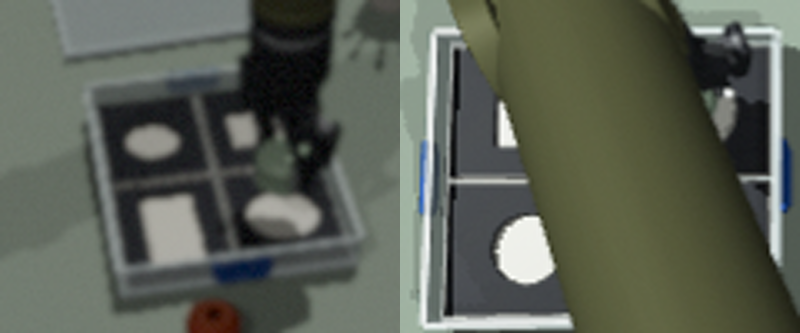

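The casket hangs over the large round recess at left crop (285,215). Lowering it.

```bash
python3 -m jog '1 1 -30 0 0.4;1 1 -44 0 0.4;1 1 -48 0 0.4;1 1 -50 0 0.4;1 1 -51 0 0.4;1 1 -52 0 0.4;1 1 -52 0 0.4'
```

```text
clock: 6.1
position: [0.6255, 0.15, 0.0246]
tcp_rot: [0.982, 0.188, 0.0, 0.0]
ft_force: [0.2, 0.1, -0.9]
finger_gap: 0.637
grip_force: 42.7
```

```bash
python3 -m jog '0 0 -1 0 0.4;0 0 -1 0 0.4'; python3 -m jog '0 0 -1 0 0.4;0 0 -1 0 0.4'
```

```text
clock: 6.35
position: [0.6255, 0.1501, 0.0237]
tcp_rot: [0.982, 0.188, 0.0, 0.0]
ft_force: [0.4, 0.7, 1.1]
finger_gap: 0.635
grip_force: 42.8
clock: 6.6
position: [0.6255, 0.1501, 0.0236]
tcp_rot: [0.982, 0.188, 0.0, 0.0]
ft_force: [-3.5, -1.2, 7.5]
finger_gap: 0.636
grip_force: 43.4
```

```bash
python3 -m jog '0 0 0 0 0.7;0 0 0 0 0.78;0 0 0 0 0.8;0 0 0 0 0.8;0 0 15 0 0.8;0 0 45 0 0.8;0 0 95 0 0.8;0 0 95 0 0.6'; python3 -m jog '48 -374 0 -0.08 0.6;48 -374 0 -0.08 0.6;48 -374 0 -0.08 0.6;48 -374 0 -0.08 0.6;48 -374 0 -0.08 0.6;48 -374 0 -0.08 0.6;48 -374 0 -0.08 0.6;48 -374 -20 -0.08 0.6;48 -374 -40 -0.08 0.6;48 -374 -40 -0.08 0.6;48 -374 -40 -0.08 0.6'
python3 - <<'E'
from rig import arm
import cv2,numpy as np
from h import *
a=arm.camera("side");b=arm.camera("top")
cv2.imwrite("pics/s4.png",np.hstack([cv2.resize(a[80:280,200:360],(400,500),interpolation=2),cv2.resize(b[135:235,95:215],(400,500),interpolation=2)]))
cv2.imwrite("pics/t4.png",b)
hsv=cv2.cvtColor(b,cv2.COLOR_BGR2HSV);print(hsv[168,183])
E
```

```text
clock: 7.6
position: [0.6287, 0.1514, 0.1236]
tcp_rot: [0.982, 0.188, 0.005, -0.0]
ft_force: [0.4, -0.1, -0.5]
finger_gap: 0.609
grip_force: 0.0
clock: 8.98
position: [0.6735, -0.2227, 0.0772]
tcp_rot: [0.989, 0.15, -0.0, -0.0]
ft_force: [-0.4, -1.5, -0.4]
finger_gap: 0.597
grip_force: 0.0
[ 59  35 196]
```

View pics/s4.png

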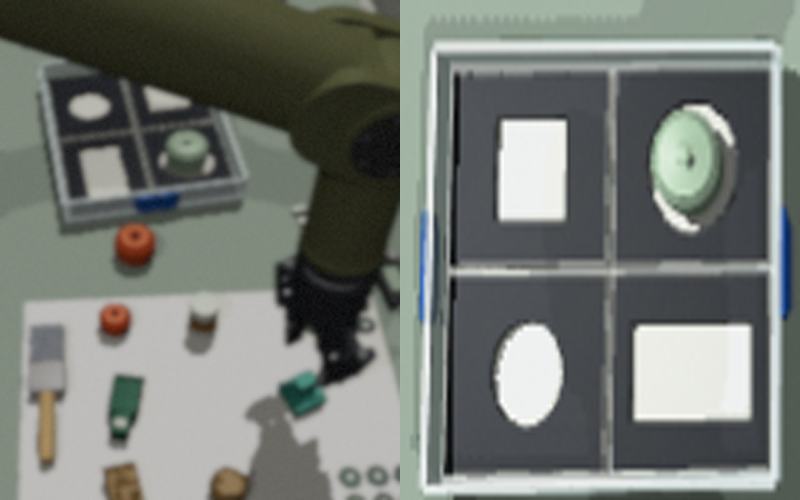

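The casket sits in its recess, with its knob at about (181,167) in the top view. The gripper is above the seal at left crop (303,390).

```bash
python3 -c "
from h import *
print(plane('top',181.1,166.6,.055))"; python3 -m jog '0 -2 -20 0 0.6;0 -2 -35 0 0.6;0 -2 -42 0 0.6;0 -2 -42 0 0.6;0 -2 -42 0 0.1;0 -2 -42 0 0.1;0 -2 -42 0 0.1;0 -2 -42 0 0.1;0 -2 -42 0 0.1;0 -2 -42 0 0.1;0 -2 -42 0 0.1' 60
```

```text
[0.62118109 0.14667759 0.055     ]
clock: 10.45
position: [0.674, -0.2261, 0.0363]
tcp_rot: [0.989, 0.149, 0.001, 0.0]
ft_force: [-0.6, 0.3, 6.0]
finger_gap: 0.169
grip_force: 63.2
```

```bash
python3 -m jog '0 0 10 0 0.1;0 0 40 0 0.1;0 0 80 0 0.1;0 0 90 0 0.1;0 0 90 0 0.1'; python3 -m jog '-49 508 0 -0.28 0.1;-49 508 0 -0.28 0.1;-49 508 0 -0.28 0.1;-49 508 0 -0.28 0.1;-49 508 0 -0.28 0.1;-49 508 0 -0.28 0.1;-49 508 0 -0.28 0.1;-49 508 0 -0.28 0.1;-49 508 0 -0.28 0.1;-49 508 0 -0.28 0.1;-49 508 -20 -0.28 0.1;-49 508 -30 -0.28 0.1'
python3 - <<'E'
from rig import arm
import cv2,numpy as np
a=arm.camera("side")
cv2.imwrite("pics/s5.png",cv2.resize(a[60:180,190:320],None,fx=4,fy=4,interpolation=2))
print(arm.state()["position"])
E
```

```text
clock: 11.08
position: [0.6732, -0.2259, 0.1251]
tcp_rot: [0.989, 0.149, -0.0, 0.0]
ft_force: [0.3, 1.3, -1.7]
finger_gap: 0.168
grip_force: 62.4
clock: 12.58
position: [0.6241, 0.2786, 0.0924]
tcp_rot: [1.0, 0.008, -0.002, 0.001]
ft_force: [-0.5, 0.5, -2.8]
finger_gap: 0.167
grip_force: 62.3
[0.62337544 0.278805   0.09129161]
```

View pics/s5.png

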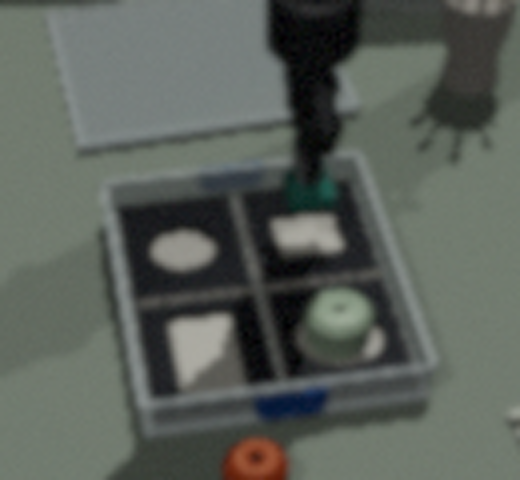

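The seal is held level above its recess at (307,235). Lowering it to a light touch.

```bash
python3 -m jog '1 2 -20 0 0.1;1 2 -40 0 0.1;1 2 -45 0 0.1;1 2 -47 0 0.1;1 2 -47 0 0.1'; python3 -m jog '0 0 -1 0 0.1;0 0 -1 0 0.1;0 0 -2 0 0.1;0 0 -2 0 0.1'
```

```text
clock: 13.25
position: [0.6257, 0.2844, 0.0489]
tcp_rot: [1.0, 0.009, 0.0, -0.0]
ft_force: [-0.7, 0.2, -2.1]
finger_gap: 0.166
grip_force: 62.3
clock: 13.75
position: [0.6253, 0.284, 0.0463]
tcp_rot: [1.0, 0.009, -0.0, 0.0]
ft_force: [-0.2, -0.4, -2.1]
finger_gap: 0.169
grip_force: 62.3
```

```bash
python3 -m jog '0 0 -2 0 0.1;0 0 -3 0 0.1;0 0 -4 0 0.1;0 0 -4 0 0.1'
```

```text
clock: 14.25
position: [0.6254, 0.2841, 0.0424]
tcp_rot: [1.0, 0.009, 0.0, 0.0]
ft_force: [0.1, 0.0, -1.4]
finger_gap: 0.168
grip_force: 62.5
```

```bash
python3 -m jog '0 0 -1 0 0.1;0 0 -1 0 0.1'
```

```text
clock: 14.5
position: [0.6253, 0.2841, 0.0423]
tcp_rot: [1.0, 0.009, 0.0, 0.0]
ft_force: [-3.8, -1.7, 5.6]
finger_gap: 0.165
grip_force: 63.3
```

```bash
python3 -m jog '0 0 0 0 0.25;0 0 0 0 0.4;0 0 0 0 0.4;0 0 20 0 0.4;0 0 60 0 0.5;0 0 80 0 0.5;0 0 80 0 0.6'; python3 -m jog '-139 -379 0 0.36 0.72;-139 -379 0 0.36 0.72;-139 -379 0 0.36 0.72;-139 -379 0 0.36 0.72;-139 -379 0 0.36 0.72;-139 -379 0 0.36 0.72;-139 -379 0 0.36 0.72;-139 -379 -20 0.36 0.72;-139 -379 -50 0.36 0.72;-139 -379 -60 0.36 0.72;-139 -379 -60 0.36 0.72'
python3 - <<'E'
from rig import arm
import cv2,numpy as np
a=arm.camera("side");b=arm.camera("top")
cv2.imwrite("pics/s6.png",np.hstack([cv2.resize(a[80:280,200:360],(400,500),interpolation=2),cv2.resize(b[135:235,95:215],(400,333),interpolation=2,dst=None) if 0 else cv2.resize(b[125:275,95:215],(400,500),interpolation=2)]))
E
```

```text
clock: 15.38
position: [0.6266, 0.2848, 0.1241]
tcp_rot: [1.0, 0.009, 0.002, -0.001]
ft_force: [-0.5, 0.3, -0.5]
finger_gap: 0.596
grip_force: 0.0
clock: 16.75
position: [0.4855, -0.0946, 0.0604]
tcp_rot: [0.982, 0.188, -0.001, -0.001]
ft_force: [-0.3, -0.4, -0.7]
finger_gap: 0.718
grip_force: 0.0
```

View pics/s6.png

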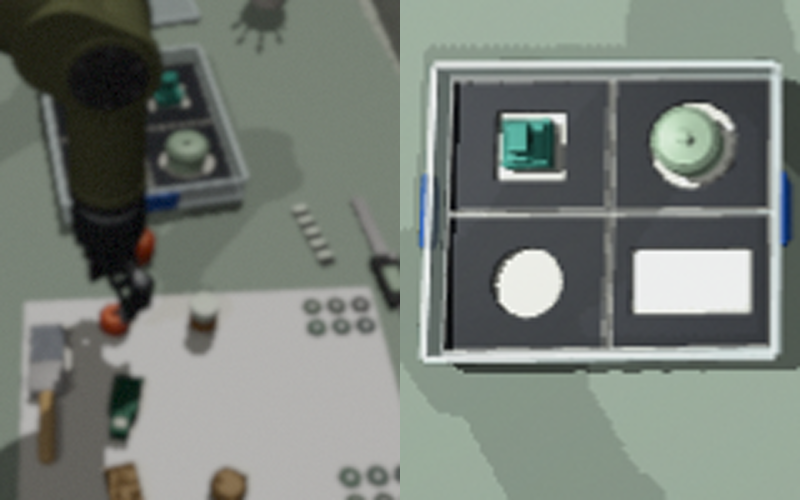

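The seal sits square in its recess at right crop (530,145) and the casket is unchanged. Now the whorl.

```bash
python3 -m jog '1 0 -20 0 0.72;1 0 -36 0 0.72;1 0 -44 0 0.72;1 0 -44 0 0.72;1 0 -44 0 0.25;1 0 -44 0 0.25;1 0 -44 0 0.25;1 0 -44 0 0.25;1 0 -44 0 0.25;1 0 -44 0 0.25;1 0 -44 0 0.25' 40;python3 -m jog '0 0 10 0 0.25;0 0 40 0 0.25;0 0 90 0 0.25;0 0 100 0 0.25;0 0 100 0 0.25'
```

```text
clock: 18.23
position: [0.488, -0.0951, 0.0182]
tcp_rot: [0.982, 0.188, 0.001, 0.0]
ft_force: [-1.1, 0.6, 6.0]
finger_gap: 0.445
grip_force: 40.4
clock: 18.85
position: [0.4876, -0.0951, 0.1179]
tcp_rot: [0.982, 0.188, 0.001, 0.001]
ft_force: [-0.0, -0.0, -0.6]
finger_gap: 0.443
grip_force: 40.4
```

```bash
python3 -m jog '23 377 0 0 0.25;23 377 0 0 0.25;23 377 0 0 0.25;23 377 0 0 0.25;23 377 0 0 0.25;23 377 0 0 0.25;23 377 0 0 0.25;23 377 0 0 0.25;23 377 -40 0 0.25;23 377 -65 0 0.25;23 377 -65 0 0.25'
python3 - <<'E'
from rig import arm
import cv2
a=arm.camera("side")
cv2.imwrite("pics/s7.png",cv2.resize(a[60:180,190:320],None,fx=4,fy=4,interpolation=2))
E
```

```text
clock: 20.23
position: [0.509, 0.2783, 0.0496]
tcp_rot: [0.982, 0.187, -0.003, 0.001]
ft_force: [0.1, -0.2, 0.5]
finger_gap: 0.444
grip_force: 40.5
```

View pics/s7.png

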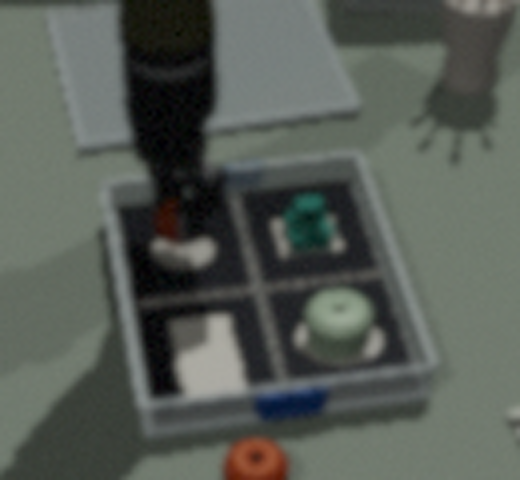

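The whorl is held above its recess at (183,250). Lowering it.

```bash
python3 -m jog '0 0 -12 0 0.25;0 0 -20 0 0.25;0 0 -24 0 0.25;0 0 -25 0 0.25;0 0 -26 0 0.25;0 0 -26 0 0.25'; python3 -m jog '0 0 -1 0 0.25;0 0 -1 0 0.25'
```

```text
clock: 21.02
position: [0.5105, 0.2822, 0.0265]
tcp_rot: [0.982, 0.188, 0.0, 0.0]
ft_force: [1.0, 0.5, -0.7]
finger_gap: 0.443
grip_force: 40.5
clock: 21.28
position: [0.5104, 0.282, 0.0253]
tcp_rot: [0.982, 0.188, -0.0, 0.0]
ft_force: [0.0, -0.4, -0.2]
finger_gap: 0.445
grip_force: 40.5
```

```bash
python3 -m jog '0 0 -1 0 0.25;0 0 -1 0 0.25'; python3 -m jog '0 0 -1 0 0.25;0 0 -1 0 0.25'
```

```text
clock: 21.52
position: [0.5105, 0.2821, 0.0244]
tcp_rot: [0.982, 0.188, 0.0, 0.0]
ft_force: [0.1, -0.1, 0.3]
finger_gap: 0.446
grip_force: 40.5
clock: 21.78
position: [0.5104, 0.2821, 0.0243]
tcp_rot: [0.982, 0.188, 0.0, 0.0]
ft_force: [-1.7, -2.1, 6.2]
finger_gap: 0.447
grip_force: 41.1
```

```bash
python3 -m jog '0 0 0 0 0.55;0 0 0 0 0.62;0 0 0 0 0.62;0 0 20 0 0.62;0 0 60 0 0.62;0 0 90 0 0.62;0 0 90 0 0.62'; python3 -m jog '-30 -482 0 0.86 0.62;-30 -482 0 0.86 0.62;-30 -482 0 0.86 0.62;-30 -482 0 0.86 0.62;-30 -482 0 0.86 0.62;-30 -482 0 0.86 0.62;-30 -482 0 0.86 0.62;-30 -482 0 0.86 0.62;-30 -482 0 0.86 0.62;-30 -482 -20 0.86 0.62;-30 -482 -50 0.86 0.62;-30 -482 -50 0.86 0.62'
python3 - <<'E'
from rig import arm
import cv2,numpy as np
a=arm.camera("side");b=arm.camera("top")
cv2.imwrite("pics/s8.png",np.hstack([cv2.resize(a[180:320,200:320],(430,500),interpolation=2),cv2.resize(b[140:240,95:195],(370,370),interpolation=2)] if 0 else [cv2.resize(a[180:320,200:320],(430,500),interpolation=2),cv2.resize(b[135:270,115:215],(370,500),interpolation=2)]))
E
```

```text
clock: 22.65
position: [0.5123, 0.2835, 0.1175]
tcp_rot: [0.982, 0.188, 0.003, -0.001]
ft_force: [-0.2, -0.1, -0.3]
finger_gap: 0.629
grip_force: 0.0
clock: 24.15
position: [0.4781, -0.1991, 0.0612]
tcp_rot: [0.814, 0.581, -0.001, -0.002]
ft_force: [-0.4, 0.9, 0.1]
finger_gap: 0.622
grip_force: 0.0
```

View pics/s8.png

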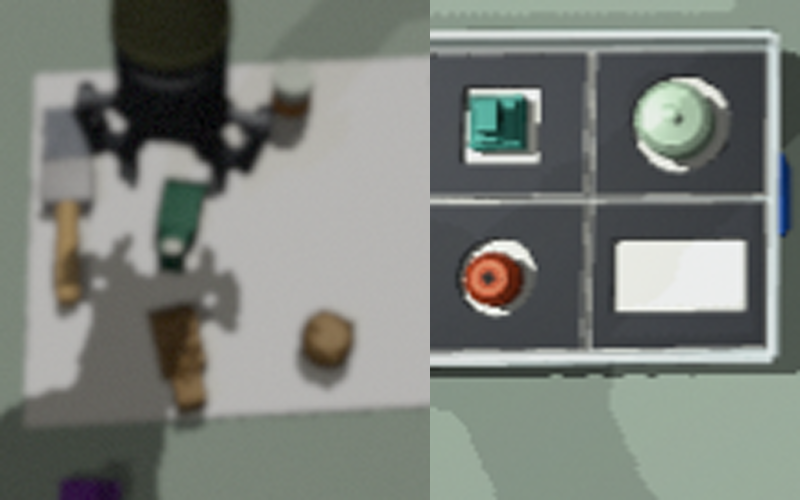

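The whorl is down in its recess at right crop (490,278). The open fingers straddle the adze at left crop (180,220). Gripping it.

```bash
python3 -m jog '1 0 -20 0 0.62;1 0 -36 0 0.62;1 0 -43 0 0.62;1 0 -43 0 0.62;1 0 -43 0 0.2;1 0 -43 0 0.2;1 0 -43 0 0.2;1 0 -43 0 0.2;1 0 -43 0 0.2;1 0 -43 0 0.2;1 0 -43 0 0.2' 70;python3 -m jog '0 0 10 0 0.2;0 0 40 0 0.2;0 0 90 0 0.2;0 0 100 0 0.2;0 0 100 0 0.2'
python3 - <<'E'
from rig import arm
import cv2,numpy as np
a=arm.camera("side")
cv2.imwrite("pics/s9.png",cv2.resize(a[180:320,200:320],None,fx=4,fy=4,interpolation=2))
from h import *
print(plane('top',130.4,209.9,.037))
E
```

```text
clock: 25.62
position: [0.482, -0.2002, 0.0213]
tcp_rot: [0.814, 0.581, 0.0, 0.001]
ft_force: [-1.2, 0.2, 6.3]
finger_gap: 0.375
grip_force: 70.3
clock: 26.25
position: [0.4814, -0.2002, 0.1208]
tcp_rot: [0.814, 0.58, 0.0, 0.001]
ft_force: [-0.4, -0.0, -1.7]
finger_gap: 0.374
grip_force: 69.9
[0.50776692 0.28288818 0.037     ]
```

View pics/s9.png

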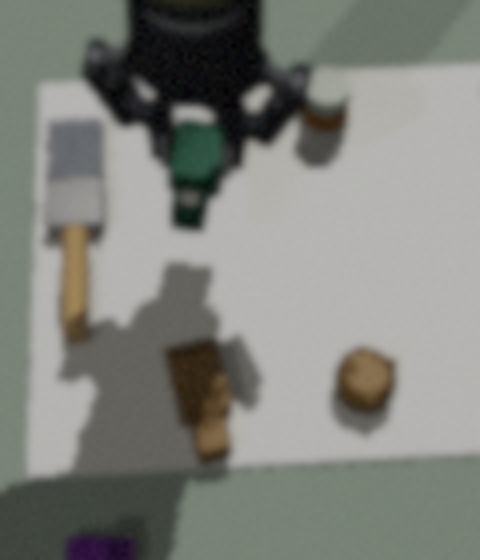

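The adze is held level at (197,165), with the soil-crusted finds untouched. Carrying it over.

```bash
python3 -m jog '30 355 0 0.35 0.2;30 355 0 0.35 0.2;30 355 0 0.35 0.2;30 355 0 0.35 0.2;30 355 0 0.35 0.2;30 355 0 0.35 0.2;30 355 0 0.35 0.2;30 355 0 0.35 0.2;30 355 -40 0.35 0.2;30 355 -60 0.35 0.2;30 355 -60 0.35 0.2'
python3 - <<'E'
from rig import arm
import cv2
a=arm.camera("side")
cv2.imwrite("pics/s10.png",cv2.resize(a[60:180,190:320],None,fx=4,fy=4,interpolation=2))
print(arm.state()["position"])
E
```

```text
clock: 27.68
position: [0.5099, 0.1534, 0.0585]
tcp_rot: [0.701, 0.713, -0.002, -0.001]
ft_force: [0.5, 0.5, -0.1]
finger_gap: 0.375
grip_force: 69.8
[0.51106875 0.15422434 0.05993613]
```

View pics/s10.png

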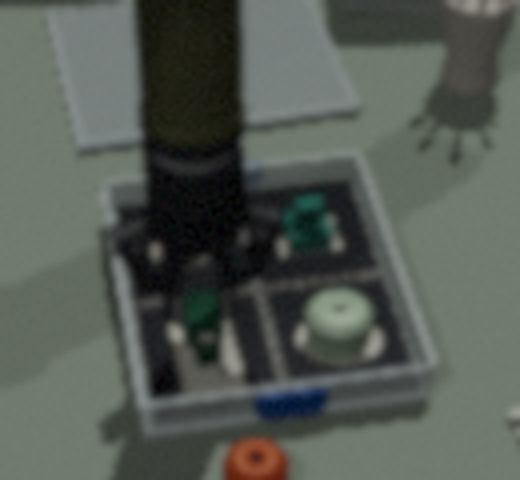

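The adze is over its recess at (205,330) and lined up with it. Lowering it.

```bash
python3 -m jog '0 0 -14 0 0.2;0 0 -24 0 0.2;0 0 -28 0 0.2;0 0 -30 0 0.2;0 0 -31 0 0.2;0 0 -31 0 0.2'; python3 -m jog '0 0 -1 0 0.2;0 0 -1 0 0.2'
```

```text
clock: 28.48
position: [0.5115, 0.1551, 0.0295]
tcp_rot: [0.701, 0.713, 0.0, 0.0]
ft_force: [0.3, 0.7, -3.4]
finger_gap: 0.376
grip_force: 69.9
clock: 28.72
position: [0.5114, 0.155, 0.0284]
tcp_rot: [0.701, 0.713, 0.0, 0.0]
ft_force: [-0.2, 0.1, -1.3]
finger_gap: 0.375
grip_force: 69.9
```

```bash
python3 -m jog '0 0 -1 0 0.2;0 0 -1 0 0.2'; python3 -m jog '0 0 -1 0 0.2;0 0 -1 0 0.2'
```

```text
clock: 28.98
position: [0.5115, 0.1551, 0.0274]
tcp_rot: [0.701, 0.713, 0.0, 0.0]
ft_force: [-0.4, 0.8, -2.1]
finger_gap: 0.38
grip_force: 69.9
clock: 29.22
position: [0.5115, 0.1551, 0.0273]
tcp_rot: [0.701, 0.713, -0.0, 0.0]
ft_force: [-3.1, -1.6, 7.3]
finger_gap: 0.374
grip_force: 70.9
```

```bash
python3 -m jog '0 0 0 0 0.48;0 0 0 0 0.55;0 0 0 0 0.55;0 0 20 0 0.55;0 0 60 0 0.55;0 0 110 0 0.55;0 0 150 0 0.55'; python3 -m jog '0 -300 0 0 0.55;0 -300 0 0 0.55;0 -300 0 0 0.55;0 -300 0 0 0.55;0 -300 0 0 0.55;0 -300 0 0 0.55;0 -300 0 0 0.55;0 -300 0 0 0.55;0 -300 0 0 0.55'
python3 - <<'E'
from rig import arm
import cv2,numpy as np
b=arm.camera("top");a=arm.camera("side");cv2.imwrite("pics/tf.png",b)
cv2.imwrite("pics/s11.png",np.hstack([cv2.resize(b[135:240,95:215],(400,350),interpolation=2),cv2.resize(a[95:180,205:305],(400,340),interpolation=2)[:,:] if 0 else cv2.resize(a[95:180,205:305],(400,350),interpolation=2)]))
from m import *
for o,z,r in(("whorl",.023,(511,282.5)),("adze",.02,(511,150)),("seal",.021,(625,283)),("casket",.03,(625,149))):
    box={"whorl":(110,190,155,228),"adze":(160,190,205,228),"seal":(112,148,156,187),"casket":(161,148,205,187)}[o]
    c,k=blob(b,o,box);w=np.array([plane("top",*p[0],z)[:2]*1000 for p in c],np.float32);q=cv2.minAreaRect(w)
    print(o,np.round(plane("top",*centroid(c),z)*1000,1),r,np.round(q[0],1),np.round(q[1],1),q[2])
E
```

```text
clock: 30.1
position: [0.5118, 0.1556, 0.1798]
tcp_rot: [0.7, 0.714, 0.001, 0.001]
ft_force: [0.6, -0.7, -0.5]
finger_gap: 0.548
grip_force: 0.0
clock: 31.22
position: [0.5116, -0.1434, 0.1766]
tcp_rot: [0.7, 0.714, 0.0, 0.0]
ft_force: [-0.2, 0.7, 0.1]
finger_gap: 0.553
grip_force: 0.0
whorl [508.3 284.1  23. ] (511, 282.5) [508.5 284.4] [40.6 32.6] 89.5899658203125
adze [509.5 158.8  20. ] (511, 150) [509.  150.1] [73.7 30. ] 89.58009338378906
seal [624.1 284.4  21. ] (625, 283) [624.2 284.3] [38.6 38.3] 1.9016435146331787
casket [625.5 142.4  30. ] (625, 149) [625.  147.3] [50.4 41. ] 0.6910614371299744
```

View pics/s11.png

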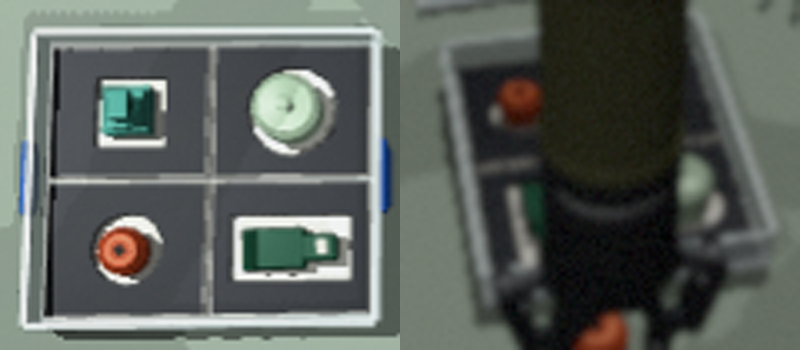

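All four finds are in their own recesses: seal (127,108), casket (288,105), whorl (125,250) and adze (290,248). Each measures well within 15 mm of centre, and the adze and seal are lined up.

```bash
python3 -c "
from rig import arm
print(arm.close_job())"
```

```text
the job is handed in; nothing more can be done
None
```

I packed the whorl, adze, seal and casket in their own recesses and handed the job in at about 31 s; by camera each sat within about 5 mm of centre, and the soil-crusted finds were not touched, though I saw no verdict.

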